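# Hold a vacuum sealer's pump key half-way down

### The arm

A 6-joint arm with a two-finger parallel gripper is mounted at the origin on the work surface. World frame = base frame: x ahead of the robot, y to its left, z up, the work surface at z = 0. Lengths are in m, angles in degrees, forces in N, time in s.
With the tool pointing down it reaches from about 0.3 to 0.75 m from the base axis. Payload 8.5 kg.
Tool frame: the origin (TCP) lies at the very end of the fingers, on their centre line; the grasp point (between the pads) lies 19 mm behind it; x points along the fingers, y is the direction in which the jaws open and shut, and the axes are right-handed (so a half turn about x gives the same grasp; the last joint's range is limited). The gripper opens to 85 mm and grips with 20 to 120 N. Pads are 22 mm wide; open, the fingers measure 114 mm over their backs; the gripper's body (76 mm by 85 mm) begins 54 mm behind the grasp point. The pads swing forward as they close: fully open they stand 13 mm farther back than shut.
Start: joints at [54.242, 21.807, 74.336, -0, 83.858, -12.336], TCP at [0.219, 0.505, 0.231] pointing down, gripper open.
Joint ranges: [-178.18, 178.18], [-50.72, 133.34], [12.68, 142.11], [-81.47, 261.47], [9.98, 163.14], [-165.26, 165.26]. Speed limits (degrees/s): [136.94, 136.94, 180, 180, 180, 180].

### API

Orientations are given as a 3x3 rotation matrix whose columns are the frame's x, y, z axes.
In Python, from rig import env, eyes, close_job gives the robot as it stands.
- The arm moves only by the shell command python3 -m pendant 'ROWS' [OPENING] [FORCE]. ROWS is a JSON object of lists of equal length, an entry for each row: "travel": the shift along the world's x, y, z in mm, a list of three; "delta_rot": the turn, a rotation vector about the world's x, y, z in rad, a list of three. In form: {"travel": [[x, y, z], ...], "delta_rot": [[wx, wy, wz], ...]}. A call has 1 to 20 rows; each row shifts and turns the commanded pose from where the row before left it; what a row does not reach is not made up. A row lasts 1/12 s, in which the tool goes at most 41.7 mm and 7.16 degrees, less where a joint would pass 70% of its speed; a pose out of reach is approached as far as the arm can. A call with a gripper value outside its range is refused whole. OPENING is the finger opening in mm, from 0 to 85.4, set as the call begins (- or left out, the last holds). The fingers move at their own pace and stop on an object; FORCE is the grip in N (left out, the last holds). Time passes only in rows, so rows that do not move let the fingers close. It gives the time, the measured TCP pose, the force and the opening at its end, in the units of the state.
- env.observe(): the state, without advancing time (a new reading comes with each control period).
- eyes.get_image(name): name is "scene" or "top" or "wrist"; returns the picture (480x640x3 uint8, red, green, blue); there is no depth.
- eyes.camera_model(name): a dict with "vfov" (degrees; the focal length in pixels is half the picture's height over the tangent of half this angle, whatever the lens; pixels are square), "cx", "cy" (the principal point, pixels), "k1" (the pictures are not rectified: a ray, as slopes to the right and down, at radius r is drawn at 1 + k1 r^2 times it, then the intrinsics apply), "pose" (4x4, takes a point from camera to world coordinates). Camera axes: x right, y up, looking along -z (the intrinsics and any distortion apply to the point x, -y, -z); pixel columns grow to the right and rows downward; lengths in m; the calibration is good to about 2 mm. A picture is of the moment at which its call begins: read the wrist's pose just before it. camera_model takes no time and is no camera call; for the wrist camera it gives the pose at the moment of the call.
- close_job(): hands the job in, once; it reports no verdict.
The state is a dict: "time_s": time; "q": joint angles; "qvel": joint speeds; "joint_efforts": joint torques, N m; "position": TCP position; "tool_rot": TCP orientation; "ft_force": force on the tool from outside, world axes, zero at the start; "wrist_torque": the same for the moment, N m; "grip_width": finger opening in m.
Only numpy, scipy, OpenCV 4.12 (cv2) and the standard library are available. Lean on these libraries where they do the work, as an engineer would, in place of code of your own. Each camera call takes 0.05 s, during which the arm holds its last target. There are 200 camera calls.

### The job

On the kitchen worktop, use the butter knife to lever up the grey hinged cover on top of the vacuum sealer and swing it to about upright; pry with the blade, not with the gripper itself. Lay the knife back on the worktop, then press the round key under the cover with the fingertips to half-way down and keep it there: pressed nearly to the bottom it would start the heater, so never go that far. Finish while still holding the key half-way, with the cover standing open, and leave the jar, tub and carton where they are.

Things in the scene. Friction and masses are not known exactly. Their poses are not given: they have to be found in the camera images.
- sealer: White vacuum food sealer, fixed, 160 (x) x 300 (y) x 78 mm high. Origin: centre of its underside; +x to its rear, z up. Front ledge: x -80 to -36, top z 66 mm; rear part: x -36 to +80, top z 78. The cover lies on the rear part and juts 14 mm over the ledge: a 12 mm high gap under its lip, open to the front. Under it a well: x -30 to +30, y +9 to +91, floor z 48, holds the key.
- cover (a joint): Opening angle of the grey flat cover, 88 (from hinge to lip) x 96 x 5 mm, 50 g; rad, 0 = shut (flat), 1.57 = upright, end stop at 1.9 leaning back. A stiff friction hinge (about 0.06 N m) lets it stay at any angle; lifting at the lip takes 1 to 1.5 N.
- cover_hinge (a point): Point on the cover's hinge axis, middle of its width, at the level of the cover's underside; in the sealer's frame x +38, y +50, z 78 mm. The hinge axis is the sealer's y axis. The axes turn with the cover.
- cover_lip (a point): Middle of the free front edge of the cover, on its underside, 88 mm from the hinge; moves with the cover (shut: sealer frame x -50, y +50, z 78 mm).
- key (a joint): Travel of the spring-loaded key, m: 0 = up, 0.020 = bottomed; half-way is 0.010. Moves straight down. The spring takes 3 N to start, 7 N at half-way, 11 N at the bottom, and pushes the key back up when let go.
- key_top (a point): Centre of the top face of the round white key, 30 mm in diameter; moves with the key. Up: sealer frame x -6, y +50, z 76 mm (2 mm under the cover).
- knife: Butter knife, 190 mm long, 70 g, lying left or right of the sealer's front: dark wooden handle 105 x 18 x 18 mm, flat steel blade 85 x 20 x 3 mm. Origin: where handle and blade meet, at the level of the handle's underside (z 0 when lying); +x along the blade, handle from x -105 to 0; blade at mid-height of the handle (z 7.5 to 10.5 mm).
- knife_tip (a point): Middle of the blade's end, at x +85, z 9 mm in the knife's frame.
- knife_grip (a point): Good place to grip the handle, near the balance point, at x -30, z 9 mm in the knife's frame (115 mm behind the tip); grip across the handle's 18 mm width.
- jar: Bystander: closed amber glass jar, 64 mm in diameter, about 85 mm high; origin at the centre of its underside. Stands in front of the sealer on the side where the knife is not.
- tub: Bystander: food tub with an orange lid, 138 x 98 x 65 mm; origin at the centre of its underside. Beside the sealer to the robot's right.
- carton: Bystander: drink carton 70 x 70 x 166 mm with a screw cap; origin at the centre of its underside. Beside the sealer to the robot's left.
Mind the look-alikes: they are no part of the job. There is more than one size of the knife; the one meant has the size given above.

How it is judged:
By the outcome, as a careful person would: the job done as asked, in the order asked, and still so for the second after the job is handed in, while the arm keeps its last pose, push and grip.
It also fails if it takes over 72 s, if anything falls off the work surface, if the arm or the gripper's body presses on something with over 40 N, if the wrist force passes 120 N, or if a joint passes its speed limit or range.

## Working session

There is one attempt and no reset: what is moved stays moved. The work goes in short steps, Python scripts to look and compute and a shell command to move; the robot and the scene stay as the last step left them, time stands still between calls to the robot, and variables do not carry over. Pictures are saved under pics/ and viewed, about 8 in all and at most 12, crops included, and the job is handed in when it is done.

```bash
ls; mkdir -p pics
python3 - <<'E'
from rig import env, eyes
import cv2
print(env.observe())
for n in ("scene","top","wrist"):
    im=eyes.get_image(n); cv2.imwrite(f"pics/{n}0.png",im[:,:,::-1]); m=eyes.camera_model(n); print(n,m)
E
```

```text
pics
{'time_s': 0.0, 'q': array([ 5.42397313e+01,  2.18404713e+01,  7.43851460e+01,  1.43733496e-03,
        8.38587188e+01, -1.23368008e+01]), 'qvel': array([ 0.01992987,  0.10760175, -0.01376935, -0.01319377,  0.04141282,
       -0.0491714 ]), 'joint_efforts': array([ 5.40407927e-04, -4.48462951e+01, -2.31274635e+01, -1.41132750e-04,
        4.77865135e-03,  1.59268336e-05]), 'position': array([0.21846517, 0.50442618, 0.23071434]), 'tool_rot': array([[-8.80436084e-04,  3.97525611e-01,  9.17590657e-01],
       [-1.17986025e-03,  9.17589961e-01, -3.97526441e-01],
       [-9.99998916e-01, -1.43262536e-03, -3.38854647e-04]]), 'ft_force': array([ 0.25440606, -0.55008038,  0.31956336]), 'wrist_torque': array([-0.00946465,  0.03611895,  0.00360402]), 'grip_width': 0.08562506201437296}
scene {'vfov': 45.48728785383903, 'cx': 325.44636929632037, 'cy': 243.72337045075753, 'k1': -0.12698117085283853, 'pose': array([[-0.60655055, -0.44142568,  0.66124111,  1.55119245],
       [ 0.79497325, -0.32557146,  0.51187963,  0.72366165],
       [-0.01067558,  0.83614986,  0.54839716,  0.93191866],
    
[... 185 characters left out ...]
[ 3.34650506e-02,  9.78600031e-01, -2.03032189e-01,
         2.29670694e-01],
       [-9.99439387e-01,  3.29707529e-02, -5.81735244e-03,
        -7.29943138e-02],
       [ 1.00126286e-03,  2.03113045e-01,  9.79154783e-01,
         1.53427401e+00],
       [ 0.00000000e+00,  0.00000000e+00,  0.00000000e+00,
         1.00000000e+00]])}
wrist {'vfov': 60.0633805284729, 'cx': 317.01043700769293, 'cy': 240.60921567817664, 'k1': 0.02938331094446784, 'pose': array([[ 0.39778623, -0.88447406, -0.24386831,  0.15644163],
       [ 0.91747699,  0.3830586 ,  0.10724771,  0.53167463],
       [-0.00144196, -0.26640523,  0.96386004,  0.37344081],
       [ 0.        ,  0.        ,  0.        ,  1.        ]])}
```

View pics/top0.png

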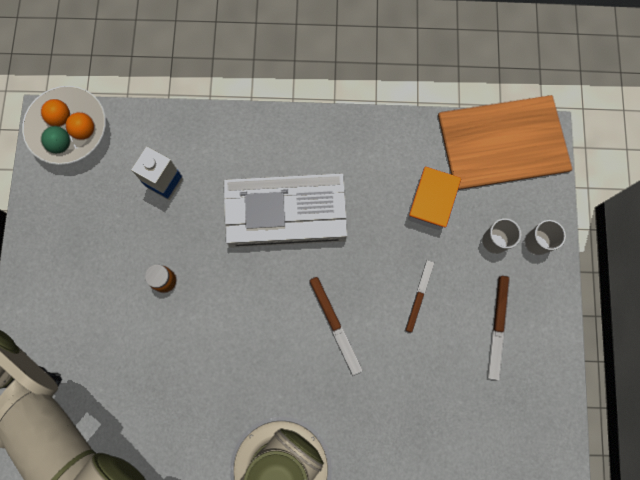

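View pics/scene0.png

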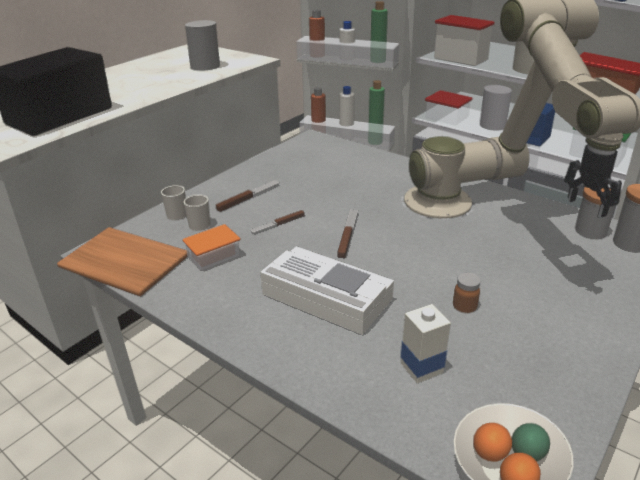

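Top view: the sealer is at about (285,210) with its grey cover at (265,210). There are three knives, A (335,325), B (420,297) and C (498,328), and B looks like the 190 mm one. Next I'll measure.

```bash
cat > h.py <<'E'
import numpy as np, cv2
from rig import env, eyes
def ray(m,px):
    px=np.atleast_2d(np.array(px,float)); f=240/np.tan(np.radians(m['vfov']/2))
    K=np.array([[f,0,m['cx']],[0,f,m['cy']],[0,0,1.]])
    u=cv2.undistortPoints(px[:,None],K,np.array([m['k1'],0,0,0,0.]))[:,0]
    d=np.c_[u[:,0],-u[:,1],-np.ones(len(u))]@m['pose'][:3,:3].T
    return m['pose'][:3,3],d
def plane(m,px,z):
    o,d=ray(m,px); return o+d*((z-o[2])/d[:,2])[:,None]
def proj(m,P):
    f=240/np.tan(np.radians(m['vfov']/2)); P=np.atleast_2d(P)
    c=(P-m['pose'][:3,3])@m['pose'][:3,:3]; s=np.c_[c[:,0],-c[:,1]]/-c[:,2:]
    s=s*(1+m['k1']*(s**2).sum(1))[:,None]; return s*f+[m['cx'],m['cy']]
def tri(m1,p1,m2,p2):
    a,d=ray(m1,p1);b,e=ray(m2,p2);d=d[0]/np.linalg.norm(d);e=e[0]/np.linalg.norm(e)
    s=np.linalg.lstsq(np.c_[d,-e],b-a,rcond=None)[0]; P,Q=a+s[0]*d,b+s[1]*e
    return (P+Q)/2,np.linalg.norm(P-Q)
E
python3 - <<'E'
from h import *
m=eyes.camera_model('top')
for a,b in (((310,278),(358,373)),((432,262),(408,331)),((503,277),(494,379))):
    P=plane(m,[a,b],.009); print(P.round(3),np.linalg.norm(P[0]-P[1]))
im=cv2.imread('pics/top0.png'); s=cv2.imread('pics/scene0.png')
cv2.imwrite('pics/c1.png',np.hstack([cv2.resize(im[160:345,215:445],None,fx=1.72,fy=2.4*1.0,interpolation=2),cv2.resize(s[200:345,225:405],(400,444),interpolation=2)]))
cv2.imwrite('pics/c2.png',cv2.resize(im[165:255,215:365],None,fx=5,fy=5,interpolation=2))
cv2.imwrite('pics/c3.png',cv2.resize(s[195:335,245:405],None,fx=4.5,fy=4.2,interpolation=2))
E
```

```text
[[ 0.466 -0.054  0.009]
 [ 0.234 -0.181  0.009]] 0.2642416310469179
[[ 0.518 -0.364  0.009]
 [ 0.341 -0.303  0.009]] 0.18711923517366733
[[ 0.485 -0.545  0.009]
 [ 0.23  -0.516  0.009]] 0.2567384250329051
```

View pics/c2.png

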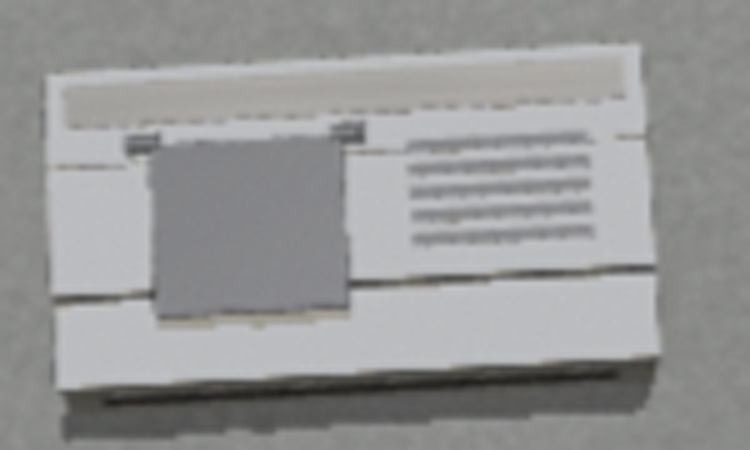

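View pics/c3.png

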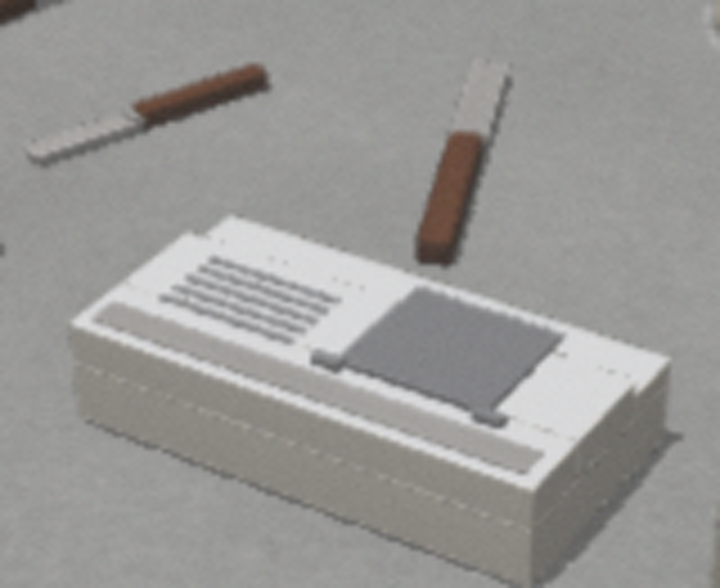

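Crops: the cover's corners show clearly in both views, with the hinges on the far side and the lip towards the robot. Knife B is 187 mm long, so it is the one meant. Next I'll triangulate.

Run:
```python
from h import *
mt=eyes.camera_model('top'); ms=eyes.camera_model('scene')
t=lambda x,y:((x+.5)/5-.5+215,(y+.5)/5-.5+165)
s=lambda x,y:((x+.5)/4.5-.5+245,(y+.5)/4.2-.5+195)
# cover quads: hingeL, hingeR, lipR, lipL
T=[t(152,148),t(343,140),t(349,305),t(158,317)]
S=[s(500,405),s(345,362),s(415,290),s(562,335)]
# sealer corners: rearL, rearR (top z78), frontL, frontR ledge 66
T2=[t(47,75),t(638,45),t(57,388),t(658,355)]; S2=[s(533,492),s(72,324),s(668,358),s(230,216)]
for n,A,B in(('cover',T,S),('sealer',T2,S2)):
    for a,b in zip(A,B):
        P,e=tri(mt,a,ms,b); print(n,P.round(4),round(e,4))
C=plane(mt,T,.083); print('cover z.083',C.round(4)); Q=plane(mt,T2[:2],.078); print(Q.round(4)); R=plane(mt,T2[2:],.066); print(R.round(4))
for n,a in(('cover',C[1]-C[0]),('lip',C[2]-C[3]),('rear',Q[1]-Q[0]),('front',R[1]-R[0])): print(n,np.linalg.norm(a[:2]),np.degrees(np.arctan2(-a[0],a[1]))+180)
# knife B handle by colour
res={}
for cam,m,box in(('top',mt,(395,250,445,345)),('scene',ms,(240,205,312,240))):
    im=cv2.imread(f'pics/{cam}0.png'); x0,y0,x1,y1=box; c=im[y0:y1,x0:x1].astype(int)
    h=(c[...,2]-c[...,0]>35); 
    v=cv2.cvtColor(c.astype(np.uint8),cv2.COLOR_BGR2GRAY); b=(v>175)&~h
    for nm,k in(('handle',h),('blade',b)):
        n,l,st,ce=cv2.connectedComponentsWithStats(k.astype(np.uint8)); i=1+st[1:,4].argmax()
        ys,xs=np.nonzero(l==i); r=cv2.minAreaRect(np.c_[xs+x0,ys+y0].astype(np.float32)); res[cam,nm]=ce[i]+[x0,y0]
        print(cam,nm,st[i,4],ce[i]+[x0,y0],cv2.boxPoints(r).round(1).tolist())
        if cam=='top':
            P=plane(m,np.c_[xs+x0,ys+y0],.018 if nm=='handle' else .0105)[:,:2]
            mu=P.mean(0); w=np.linalg.svd(P-mu)[2][0]; w*=np.sign(w[0]); q=(P-mu)@w; print(' world',mu,'yaw',np.degrees(np.arctan2(w[1],w[0])),'ends',mu+w*q.min(),mu+w*q.max(),np.ptp(q))
for k in('handle','blade'): print(k,tri(mt,res['top',k],ms,res['scene',k]))
```

```text
cover [0.6559 0.1157 0.0877] 0.0072
cover [0.6656 0.0207 0.0816] 0.0047
cover [0.5831 0.0114 0.0821] 0.0016
cover [0.5734 0.1051 0.0832] 0.0007
sealer [0.697  0.1691 0.0774] 0.0007
sealer [ 0.7227 -0.1269  0.0782] 0.0003
sealer [0.5395 0.1545 0.0677] 0.0013
sealer [ 0.5662 -0.1413  0.0674] 0.0009
cover z.083 [[0.6593 0.1133 0.083 ]
 [0.6666 0.0186 0.083 ]
 [0.5824 0.012  0.083 ]
 [0.5732 0.1054 0.083 ]]
[[ 0.6971  0.1687  0.078 ]
 [ 0.7227 -0.1268  0.078 ]]
[[ 0.5396  0.1554  0.066 ]
 [ 0.5663 -0.141   0.066 ]]
cover 0.09490795609655829 4.403181516920085
lip 0.09387240801392766 5.620937688592903
rear 0.2966359602639523 4.957548221351345
front 0.2975810971340821 5.148196198883852
top handle 254 [414.49212598 311.57480315] [[405.3999938964844, 329.8999938964844], [417.6000061035156, 291.6000061035156], [423.6000061035156, 293.5], [411.3999938964844, 331.79998779296875]]
 world [ 0.38886933 -0.3180845 ] yaw -17.53975740888184 ends [ 0.34066112 -0.30284772] [ 0.43713971 -0.33334092] 0.1011827719494872
top blade 156 [426.01282051 274.23717949] [[418.3999938964844, 287.79998779296875], [427.5, 260.5], [432.8999938964844, 262.29998779296875], [423.79998779296875, 289.6000061035156]]
 world [ 0.48536699 -0.34847436] yaw -17.62673450161934 ends [ 0.44774462 -0.33652052] [ 0.51891008 -0.35913209] 0.07467131835152457
scene handle 57 [288.63157895 215.94736842] [[275.5, 219.5], [301.70001220703125, 210.10000610351562], [302.3999938964844, 212.10000610351562], [276.20001220703125, 221.39999389648438]]Traceback (most recent call last):
  File "<stdin>", line 22, in <module>
ValueError: attempt to get argmax of an empty sequence
```

```bash
python3 -m pendant '{"travel": [[12,-36,0],[12,-36,0],[12,-36,0],[12,-36,0],[12,-36,0],[12,-36,0],[12,-36,0],[12,-36,0],[12,-36,0],[12,-36,0],[6,-36,0],[6,-36,0],[6,-36,0],[6,-36,0],[6,-36,0],[6,-36,0],[6,-36,0],[6,-36,0],[6,-36,0],[6,-36,0]], "delta_rot": [[0,0,0.005],[0,0,0.005],[0,0,0.005],[0,0,0.005],[0,0,0.005],[0,0,0.005],[0,0,0.005],[0,0,0.005],[0,0,0.005],[0,0,0.005],[0,0,0.005],[0,0,0.005],[0,0,0.005],[0,0,0.005],[0,0,0.005],[0,0,0.005],[0,0,0.005],[0,0,0.005],[0,0,0.005],[0,0,0.005]]}' 45
python3 -m pendant '{"travel": [[3,-30,-10],[3,-30,-20],[3,-30,-20],[3,-20,-20],[0,0,0],[0,0,0]], "delta_rot": [[0,0,0],[0,0,0],[0,0,0],[0,0,0],[0,0,0],[0,0,0]]}'
python3 - <<'E'
from h import *
s=env.observe(); print(s['time_s'],s['position'],s['q'],s['tool_rot'].round(3))
m=eyes.camera_model('wrist'); im=eyes.get_image('wrist')[:,:,::-1]; cv2.imwrite('pics/w1.png',im); np.save('w1.npy',m,allow_pickle=True)
print(m['pose'].round(3))
E
```

```text
time_s: 1.82
position: [0.3984, -0.2172, 0.2312]
tool_rot: [[-0.0, 0.304, 0.953], [0.0, 0.953, -0.304], [-1.0, 0.0, -0.0]]
ft_force: [0.7, 0.0, 1.6]
grip_width: 0.0448
time_s: 2.32
position: [0.4102, -0.3254, 0.1602]
tool_rot: [[-0.002, 0.305, 0.952], [0.002, 0.952, -0.305], [-1.0, 0.002, -0.002]]
ft_force: [1.1, -0.4, 0.1]
grip_width: 0.0448
2.3167 [ 0.41015666 -0.32543739  0.16021414] [-5.14013070e+01  2.29661422e+01  8.51387400e+01  5.54557638e-03
  7.20667689e+01 -1.23637244e+02] [[-0.002  0.305  0.952]
 [ 0.002  0.952 -0.305]
 [-1.     0.002 -0.002]]
[[ 0.305 -0.918 -0.252  0.346]
 [ 0.952  0.295  0.079 -0.305]
 [ 0.001 -0.264  0.964  0.303]
 [ 0.     0.     0.     1.   ]]
```

View pics/w1.png

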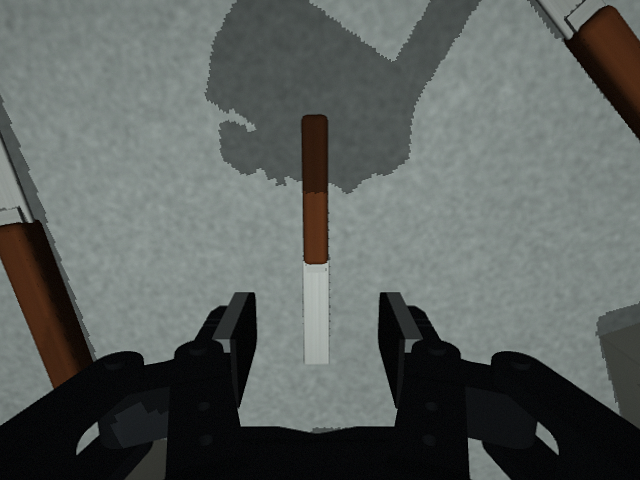

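Wrist view: the knife lies between the fingers, with its handle end at (315,116), joint at (316,263) and tip at (316,364). I'll triangulate against the top view.

Run:
```python
from h import *
mt=eyes.camera_model('top'); mw=np.load('w1.npy',allow_pickle=True).item()
for n,a,b,z in(('end',(408.3,331.3),(314.5,116),.018),('joint',(420.9,290.6),(316,263),.012),('tip',(430.6,261),(316.3,364),.0105)):
    print(n,tri(mt,a,mw,b),'wrist plane',plane(mw,[b],z),'top',plane(mt,[a],z))
print(plane(mw,[(302,220),(328,220)],.018))
```

```text
end (array([ 0.33939779, -0.30386008,  0.01222249]), np.float64(0.0008658596393510929)) wrist plane [[ 0.33916696 -0.30410577  0.018     ]] top [[ 0.33934692 -0.30275489  0.018     ]]
joint (array([ 0.44564775, -0.33812424, -0.01078956]), np.float64(0.0019943888211832496)) wrist plane [[ 0.43801175 -0.33485312  0.012     ]] top [[ 0.4428425  -0.33514309  0.012     ]]
tip (array([ 0.52043895, -0.36096773,  0.00761121]), np.float64(0.00026635246321121626)) wrist plane [[ 0.51874575 -0.36055406  0.0105    ]] top [[ 0.51988459 -0.36028756  0.0105    ]]
[[ 0.40286506 -0.33387189  0.018     ]
 [ 0.40844431 -0.31649387  0.018     ]]
```

```bash
python3 -m pendant '{"travel": [[0,-1,-25],[0,0,-30],[0,0,-30],[0,0,-30],[0,0,-25],[0,0,-12],[0,0,-5],[0,0,0]], "delta_rot": [[0,0,0],[0,0,0],[0,0,0],[0,0,0],[0,0,0],[0,0,0],[0,0,0],[0,0,0]]}'
python3 -m pendant '{"travel": [[0,0,0],[0,0,0],[0,0,0],[0,0,0],[0,0,0],[0,0,0]], "delta_rot": [[0,0,0],[0,0,0],[0,0,0],[0,0,0],[0,0,0],[0,0,0]]}' 10 90
```

```text
time_s: 3.03
position: [0.4109, -0.3256, 0.0047]
tool_rot: [[0.0, 0.303, 0.953], [0.0, 0.953, -0.303], [-1.0, 0.0, -0.0]]
ft_force: [0.2, -0.4, -0.4]
grip_width: 0.0451
time_s: 3.53
position: [0.4112, -0.3268, 0.0062]
tool_rot: [[0.002, 0.304, 0.953], [-0.002, 0.953, -0.304], [-1.0, -0.002, 0.003]]
ft_force: [-0.4, 2.4, 7.6]
grip_width: 0.0156
```

```bash
python3 -m pendant '{"travel": [[0,0,15],[0,0,25],[0,0,25],[0,0,25],[0,0,24],[0,20,0],[0,25,0],[0,30,0],[1,30,0],[2,30,0],[2,30,0],[2,30,0],[2,30,0],[2,30,0],[2,30,0],[1,30,0],[0,30,0],[0,28,0],[0,0,0],[0,0,0]], "delta_rot": [[0,0,0],[0,0,0],[0,0,0],[0,0,0],[0,0,0],[0,0,0.03],[0,0,0.03],[0,0,0.03],[0,0,0.03],[0,0,0.03],[0,0,0.03],[0,0,0.03],[0,0,0.03],[0,0,0.03],[0,0,0.03],[0,0,0.03],[0,0,0.03],[0,0,0.032],[0,0,0],[0,0,0]]}'
python3 - <<'E'
from h import *
s=env.observe(); print(s['q'].round(1),s['wrist_torque'])
for n in('scene','top','wrist'):
    im=eyes.get_image(n)[:,:,::-1]; cv2.imwrite(f'pics/{n}2.png',im)
np.save('w2.npy',eyes.camera_model('wrist'),allow_pickle=True)
a=cv2.imread('pics/scene2.png')[150:350,220:520]; b=cv2.imread('pics/wrist2.png')
cv2.imwrite('pics/m2.png',np.hstack([cv2.resize(a,(440,480)),cv2.resize(b,(360,480))]))
E
```

```text
time_s: 5.2
position: [0.4246, 0.0477, 0.1191]
tool_rot: [[0.002, -0.086, 0.996], [-0.0, 0.996, 0.086], [-1.0, -0.0, 0.002]]
ft_force: [-0.5, -0.4, -0.3]
grip_width: 0.0155
[  -9.5   17.3  103.1   -0.    59.5 -104.5] [-0.03146871  0.04334982 -0.02391696]
```

View pics/m2.png

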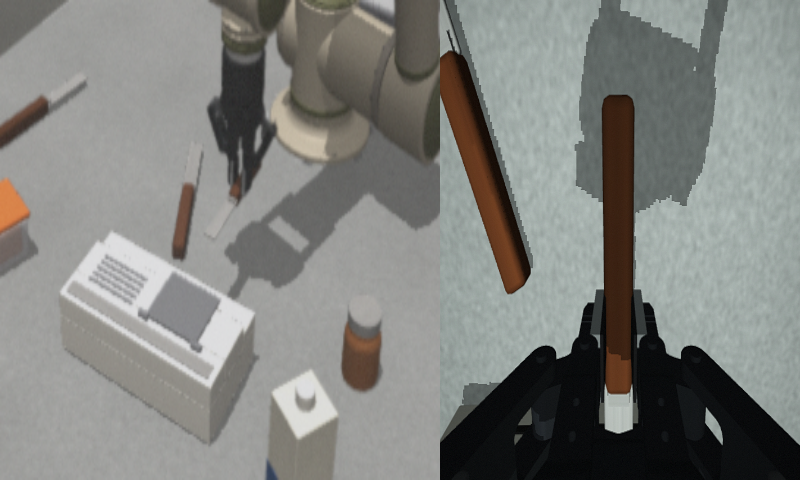

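The knife is held with its blade pointing at the sealer. I'll triangulate the blade tip from the top and scene views.

Run:
```python
from h import *
mt=eyes.camera_model('top'); ms=eyes.camera_model('scene'); s=env.observe()
R=s['tool_rot'];p=s['position']; tip=p+R@[-.003,0,.113]; jo=p+R@[-.003,0,.028]
print('expected tip',tip, proj(mt,[tip,jo]),proj(ms,[tip,jo]))
a=cv2.imread('pics/top2.png');b=cv2.imread('pics/scene2.png')
pa=proj(mt,tip)[0].astype(int);pb=proj(ms,tip)[0].astype(int)
ca=cv2.resize(a[pa[1]-30:pa[1]+45,pa[0]-30:pa[0]+30],None,fx=6.4,fy=6.4,interpolation=2)
cb=cv2.resize(b[pb[1]-45:pb[1]+30,pb[0]-30:pb[0]+30],None,fx=6.4,fy=6.4,interpolation=2)
print(pa,pb); cv2.imwrite('pics/m3.png',np.hstack([ca,cb]))
```

```text
expected tip [0.537444   0.05523535 0.12183239] [[264.61927619 239.49362889]
 [265.77794437 274.78552121]] [[361.6462857  248.5307086 ]
 [377.4919148  233.40386254]]
[264 239] [361 248]
```

View pics/m3.png

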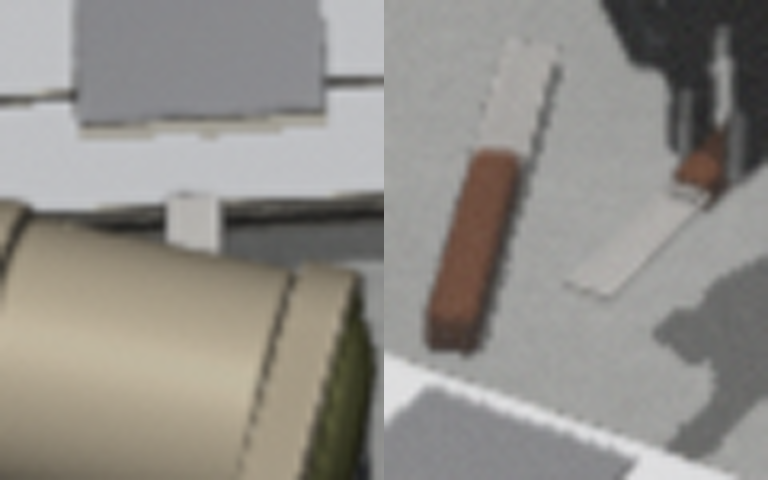

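Both views agree with the expected tip to about 1 mm. Now I'll lower the blade to gap height and insert it.

```bash
python3 -m pendant '{"travel": [[0,0,-15],[0,0,-20],[0,0,-12],[0,0,-3],[0,0,0],[0,0,0]], "delta_rot": [[0,0,0],[0,0,0],[0,0,0],[0,0,0],[0,0,0],[0,0,0]]}'
python3 -m pendant '{"travel": [[8,0.7,0],[8,0.7,0],[8,0.7,0],[6,0.5,0],[6,0.5,0],[5,0.5,0],[4,0.4,0],[4,0.3,0],[0,0,0],[0,0,0]], "delta_rot": [[0,0,0],[0,0,0],[0,0,0],[0,0,0],[0,0,0],[0,0,0],[0,0,0],[0,0,0],[0,0,0],[0,0,0]]}'
```

```text
time_s: 5.85
position: [0.425, 0.0461, 0.0688]
tool_rot: [[0.001, -0.082, 0.997], [-0.0, 0.997, 0.082], [-1.0, -0.0, 0.001]]
ft_force: [0.3, -1.3, -0.9]
grip_width: 0.0156
time_s: 6.68
position: [0.4736, 0.051, 0.0682]
tool_rot: [[-0.0, -0.083, 0.997], [0.0, 0.997, 0.083], [-1.0, 0.0, -0.0]]
ft_force: [0.4, -0.1, -2.0]
grip_width: 0.0153
```

```bash
python3 -m pendant '{"travel": [[0,0,2],[0,0,3],[0.3,0,6.9],[0.9,0.1,6.8],[1.5,0.1,6.7],[2.1,0.2,6.6],[2.6,0.2,6.4],[3.2,0.3,6.1],[0,0,0],[0,0,0]], "delta_rot": [[0,0,0],[0,0,0],[0,0,0],[0,0,0],[0,0,0],[0,0,0],[0,0,0],[0,0,0],[0,0,0],[0,0,0]]}'
python3 - <<'E'
from h import *
a=eyes.get_image('scene')[:,:,::-1];b=eyes.get_image('top')[:,:,::-1]
cv2.imwrite('pics/m4.png',np.hstack([cv2.resize(a[170:320,270:400],(400,460),interpolation=2),cv2.resize(b[160:310,200:330],(400,460),interpolation=2)]))
E
```

```text
time_s: 7.52
position: [0.4848, 0.0518, 0.1132]
tool_rot: [[0.002, -0.083, 0.997], [-0.0, 0.997, 0.083], [-1.0, -0.0, 0.002]]
ft_force: [0.4, -0.3, -0.4]
grip_width: 0.0151
```

View pics/m4.png

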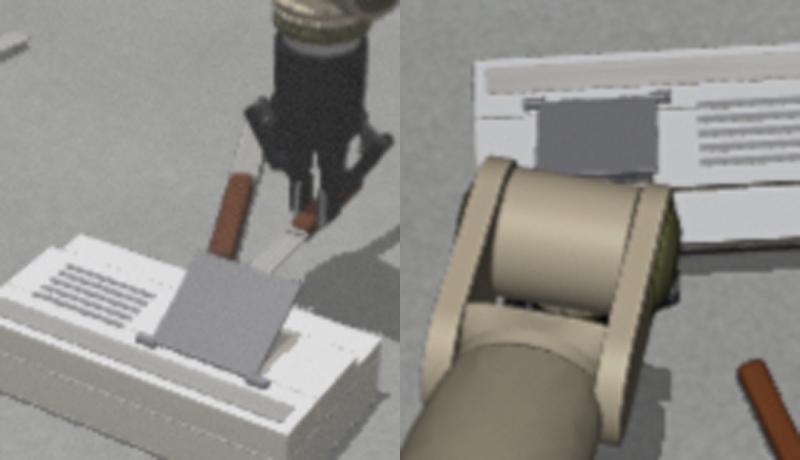

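The cover is up about 30° on the blade. I'll continue along the arc.

```bash
python3 -m pendant '{"travel": [[3.7,0.3,5.8],[4.2,0.4,5.5],[4.6,0.4,5.1],[5.1,0.4,4.6],[5.5,0.5,4.2],[5.8,0.5,3.7],[6.1,0.5,3.2],[6.4,0.6,2.6],[6.6,0.6,2.1],[6.7,0.6,1.5],[6.8,0.6,0.9],[6.9,0.6,0.3],[3,0.3,0],[0,0,0],[0,0,0]], "delta_rot": [[0,0,0],[0,0,0],[0,0,0],[0,0,0],[0,0,0],[0,0,0],[0,0,0],[0,0,0],[0,0,0],[0,0,0],[0,0,0],[0,0,0],[0,0,0],[0,0,0],[0,0,0]]}'
python3 - <<'E'
from h import *
a=eyes.get_image('scene')[:,:,::-1];b=eyes.get_image('top')[:,:,::-1]
cv2.imwrite('pics/scene5.png',a)
cv2.imwrite('pics/m5.png',np.hstack([cv2.resize(a[170:320,270:400],(400,460),interpolation=2),cv2.resize(b[160:310,200:330],(400,460),interpolation=2)]))
E
```

```text
time_s: 8.87
position: [0.5558, 0.0581, 0.1522]
tool_rot: [[0.0, -0.083, 0.997], [-0.0, 0.997, 0.083], [-1.0, -0.0, 0.0]]
ft_force: [-0.6, 0.0, 0.3]
grip_width: 0.0154
```

View pics/m5.png

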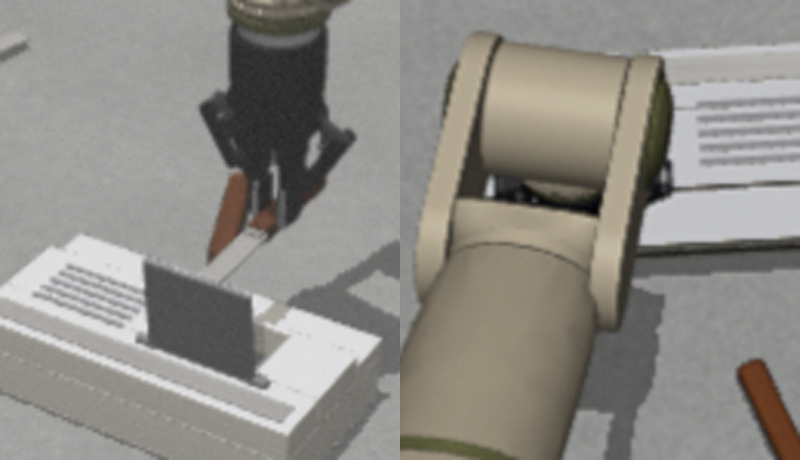

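Cover near upright (nominal 92–93°). Retreat and lay the knife back where it came from.

```bash
python3 -m pendant '{"travel": [[-10,-0.9,0],[-20,-1.8,0],[-25,-2.2,0],[-25,-2.2,0],[-25,-2.2,0],[-10,-20,0],[-10,-30,0],[-5,-32,0],[-5,-32,0],[-5,-32,0],[-5,-32,0],[0,-32,0],[0,-32,0],[0,-32,0],[0,-32,0],[0,-30,0],[0,-25,0],[0,-14.7,0],[0,0,0]], "delta_rot": [[0,0,0],[0,0,0],[0,0,0],[0,0,0],[0,0,0],[0,0,-0.032],[0,0,-0.03],[0,0,-0.03],[0,0,-0.03],[0,0,-0.03],[0,0,-0.03],[0,0,-0.03],[0,0,-0.03],[0,0,-0.03],[0,0,-0.03],[0,0,-0.03],[0,0,-0.03],[0,0,-0.03],[0,0,0]]}'
python3 - <<'E'
from h import *
a=eyes.get_image('scene')[:,:,::-1]; cv2.imwrite('pics/scene6.png',a); ms=eyes.camera_model('scene')
S=lambda x,y,z:np.array([.6314+.99619*x-.08716*y,.0141+.08716*x+.99619*y,z])
for th in (85,90,95,100):
    t=np.radians(th); print(th,[proj(ms,S(.038-.088*np.cos(t),y,.078+.088*np.sin(t)))[0].round(1) for y in(.002,.098)])
# visible back (outer) face of the cover: 5 mm farther along outer normal
    print('  outer',[proj(ms,S(.038-.088*np.cos(t)+.005*np.sin(t),y,.078+.088*np.sin(t)+.005*np.cos(t)))[0].round(1) for y in(.002,.098)])
v=a[240:300,300:370].mean(2); k=((v<95)).astype(np.uint8); c=max(cv2.findContours(k,0,2)[0],key=cv2.contourArea)
print((cv2.approxPolyDP(c,4,True)[:,0]+[300,240]).tolist(),cv2.contourArea(c))
E
```

```text
time_s: 10.55
position: [0.4104, -0.3292, 0.1522]
tool_rot: [[0.0, 0.308, 0.951], [-0.001, 0.951, -0.308], [-1.0, -0.001, 0.001]]
ft_force: [-0.4, 0.2, -0.8]
grip_width: 0.0156
85 [array([320.2, 251.4]), array([355. , 263.5])]
  outer [array([319.1, 252.3]), array([354. , 264.4])]
90 [array([318.5, 252.9]), array([353.4, 265. ])]
  outer [array([317.3, 253.9]), array([352.3, 266.1])]
95 [array([316.7, 254.5]), array([351.7, 266.8])]
  outer [array([315.6, 255.7]), array([350.6, 268. ])]
100 [array([315. , 256.4]), array([350. , 268.8])]
  outer [array([313.8, 257.7]), array([348.9, 270.2])]
[[317, 257], [319, 281], [351, 293], [350, 268]] 805.0
```

The cover's top corners fit about 92°. Now I'll lower the knife and release it.

```bash
python3 -m pendant '{"travel": [[0,0,-20],[0,0,-30],[0,0,-30],[0,0,-25],[0,0,-20],[0,0,-10],[0,0,-5],[0,0,-3],[0,0,-2],[0,0,0],[0,0,0]], "delta_rot": [[0,0,0],[0,0,0],[0,0,0],[0,0,0],[0,0,0],[0,0,0],[0,0,0],[0,0,0],[0,0,0],[0,0,0],[0,0,0]]}'
```

```text
time_s: 11.52
position: [0.4109, -0.3271, 0.0081]
tool_rot: [[0.001, 0.304, 0.953], [-0.001, 0.953, -0.304], [-1.0, -0.001, 0.001]]
ft_force: [-0.0, 0.6, -0.5]
grip_width: 0.0149
```

```bash
python3 -m pendant '{"travel": [[0,0,-1.5],[0,0,0],[0,0,0]], "delta_rot": [[0,0,0],[0,0,0],[0,0,0]]}'
python3 -m pendant '{"travel": [[0,0,0],[0,0,0],[0,0,0],[0,0,0],[0,0,0],[0,0,10],[0,0,20],[0,0,30],[0,0,35],[0,0,35],[0,0,25],[0,0,0]], "delta_rot": [[0,0,0],[0,0,0],[0,0,0],[0,0,0],[0,0,0],[0,0,0],[0,0,0],[0,0,0],[0,0,0],[0,0,0],[0,0,0],[0,0,0]]}' 45
python3 - <<'E'
from h import *
s=env.observe(); print(s['q'].round(1))
b=eyes.get_image('wrist')[:,:,::-1];a=cv2.imread('pics/scene6.png')
cv2.imwrite('pics/m7.png',np.hstack([cv2.resize(b,(480,360)),cv2.resize(a[230:310,290:370],(320,360),interpolation=2)]))
E
```

```text
time_s: 11.77
position: [0.4108, -0.327, 0.0062]
tool_rot: [[0.001, 0.304, 0.953], [-0.001, 0.953, -0.304], [-1.0, -0.0, 0.001]]
ft_force: [0.1, 0.6, 1.6]
grip_width: 0.0153
time_s: 12.77
position: [0.4119, -0.3283, 0.1667]
tool_rot: [[0.006, 0.304, 0.953], [-0.008, 0.953, -0.304], [-1.0, -0.006, 0.008]]
ft_force: [-0.5, 0.9, 1.0]
grip_width: 0.0449
[ -51.4   22.6   84.6    0.    72.3 -123.8]
```

View pics/m7.png

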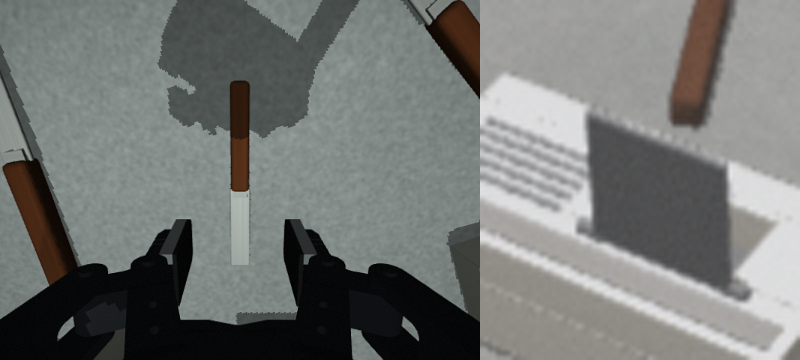

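The knife lies flat at its old place and the cover stands. Next I'll close the fingers and hover over the key, with a small −x offset so the gripper body clears the cover.

```bash
python3 -m pendant '{"travel": [[0,0,15],[0,0,20],[8,20,0],[12,25,0],[13,25,0],[13,25,0],[13,25,0],[13,25,0],[13,25,0],[13,25,0],[13,25,0],[13,25,0],[13,25,0],[13,25,0],[14,25,0],[14,25,0],[14,25,0],[12,15,0],[7,6,0],[0,0,0]], "delta_rot": [[0,0,0],[0,0,0],[0,0,0.026],[0,0,0.026],[0,0,0.026],[0,0,0.026],[0,0,0.026],[0,0,0.026],[0,0,0.026],[0,0,0.026],[0,0,0.026],[0,0,0.026],[0,0,0.026],[0,0,0.026],[0,0,0.026],[0,0,0.026],[0,0,0.026],[0,0,0],[0,0,0],[0,0,0]]}' 0 30
python3 -m pendant '{"travel": [[0,0,-10],[0,0,-25],[0,0,-25],[0,0,-20],[0,0,-15],[0,0,0],[0,0,0]], "delta_rot": [[0,0,0],[0,0,0],[0,0,0],[0,0,0],[0,0,0],[0,0,0],[0,0,0]]}'
python3 - <<'E'
from h import *
s=env.observe(); print(s['q'].round(1),s['position'].round(4),s['ft_force'].round(2))
a=eyes.get_image('wrist')[:,:,::-1];b=eyes.get_image('scene')[:,:,::-1]
cv2.imwrite('pics/m8.png',np.hstack([cv2.resize(a,(480,360)),cv2.resize(b[160:310,260:393],(320,360),interpolation=2)]))
E
```

```text
time_s: 14.48
position: [0.622, 0.0651, 0.1946]
tool_rot: [[-0.002, -0.083, 0.997], [0.0, 0.997, 0.083], [-1.0, 0.0, -0.002]]
ft_force: [0.1, -0.7, -0.4]
grip_width: -0.0001
time_s: 15.07
position: [0.6209, 0.063, 0.1003]
tool_rot: [[-0.002, -0.08, 0.997], [-0.0, 0.997, 0.08], [-1.0, 0.0, -0.002]]
ft_force: [1.1, 0.1, -0.0]
grip_width: -0.0003
[ -5.   35.7  72.8  -0.   71.7 -99.6] [0.6209 0.063  0.1003] [ 1.1   0.11 -0.  ]
```

View pics/m8.png

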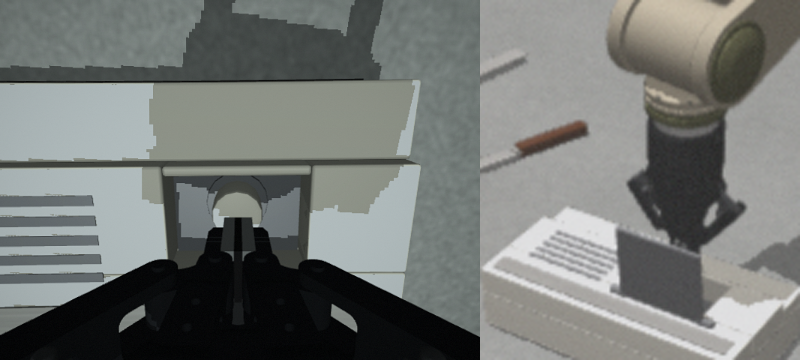

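The wrist view shows the well with the key in it and the fingertips right above it. I'll shift −6 mm in x and go down to near contact.

```bash
python3 -m pendant '{"travel": [[-6,-0.5,0],[0,0,-6],[0,0,-8],[0,0,-4],[0,0,-2],[0,0,0],[0,0,0]], "delta_rot": [[0,0,0],[0,0,0],[0,0,0],[0,0,0],[0,0,0],[0,0,0],[0,0,0]]}'
for i in 1; do python3 -c "
from h import *
s=env.observe();print(s['position'].round(4),s['ft_force'].round(2))"; done
python3 -m pendant '{"travel": [[0,0,-1],[0,0,-1],[0,0,0],[0,0,0]], "delta_rot": [[0,0,0],[0,0,0],[0,0,0],[0,0,0]]}'
python3 -m pendant '{"travel": [[0,0,-1],[0,0,0],[0,0,0]], "delta_rot": [[0,0,0],[0,0,0],[0,0,0]]}'
python3 -m pendant '{"travel": [[0,0,-1],[0,0,0],[0,0,0]], "delta_rot": [[0,0,0],[0,0,0],[0,0,0]]}'
python3 -m pendant '{"travel": [[0,0,-1],[0,0,0],[0,0,0]], "delta_rot": [[0,0,0],[0,0,0],[0,0,0]]}'
python3 -m pendant '{"travel": [[0,0,-1],[0,0,0],[0,0,0]], "delta_rot": [[0,0,0],[0,0,0],[0,0,0]]}'
```

```text
time_s: 15.75
position: [0.6157, 0.0637, 0.0807]
tool_rot: [[-0.0, -0.081, 0.997], [0.0, 0.997, 0.081], [-1.0, 0.0, -0.0]]
ft_force: [0.0, 0.4, 1.1]
grip_width: -0.0
[0.6157 0.0637 0.0807] [0.01 0.43 1.1 ]
time_s: 16.08
position: [0.6156, 0.0637, 0.0789]
tool_rot: [[0.0, -0.081, 0.997], [-0.0, 0.997, 0.081], [-1.0, -0.0, 0.0]]
ft_force: [0.8, 0.4, -0.8]
grip_width: 0.0
time_s: 16.33
position: [0.6156, 0.0637, 0.0778]
tool_rot: [[-0.0, -0.081, 0.997], [0.0, 0.997, 0.081], [-1.0, 0.0, -0.0]]
ft_force: [-0.5, -0.4, -0.6]
grip_width: 0.0003
time_s: 16.58
position: [0.6156, 0.0637, 0.0768]
tool_rot: [[-0.0, -0.081, 0.997], [0.0, 0.997, 0.081], [-1.0, 0.0, -0.0]]
ft_force: [0.4, 0.1, 0.3]
grip_width: 0.0004
time_s: 16.83
position: [0.6157, 0.0637, 0.0761]
tool_rot: [[0.0, -0.081, 0.997], [-0.0, 0.997, 0.081], [-1.0, -0.0, 0.0]]
ft_force: [-1.3, -0.0, 3.5]
grip_width: 0.0002
time_s: 17.08
position: [0.6157, 0.0637, 0.075]
tool_rot: [[0.0, -0.081, 0.997], [-0.0, 0.997, 0.081], [-1.0, -0.0, 0.0]]
ft_force: [-0.0, -0.7, 2.7]
grip_width: -0.0003
```

Contact at z ≈ 76 mm and 3 N, just as expected. Press on to about 66 mm.

```bash
python3 -m pendant '{"travel": [[0,0,-1],[0,0,-1],[0,0,-1],[0,0,-1],[0,0,-1],[0,0,-1],[0,0,0],[0,0,0],[0,0,0]], "delta_rot": [[0,0,0],[0,0,0],[0,0,0],[0,0,0],[0,0,0],[0,0,0],[0,0,0],[0,0,0],[0,0,0]]}'
python3 -m pendant '{"travel": [[0,0,-1],[0,0,-1],[0,0,-1],[0,0,0],[0,0,0],[0,0,0]], "delta_rot": [[0,0,0],[0,0,0],[0,0,0],[0,0,0],[0,0,0],[0,0,0]]}'
python3 - <<'E'
from h import *
F=[];Z=[]
for i in range(12):
    a=eyes.get_image('scene'); s=env.observe(); F.append(s['ft_force']); Z.append(s['position'])
print(np.mean(F,0),np.mean(Z,0),np.std(Z,0))
for n in('scene','wrist','top'): cv2.imwrite(f'pics/{n}9.png',eyes.get_image(n)[:,:,::-1])
a=cv2.imread('pics/wrist9.png');b=cv2.imread('pics/scene9.png');c=cv2.imread('pics/top9.png')
cv2.imwrite('pics/m9.png',np.vstack([np.hstack([cv2.resize(a,(400,300)),cv2.resize(b,(400,300))]),np.hstack([cv2.resize(c,(400,300)),cv2.resize(b[180:310,270:400],(400,300),interpolation=2)])]))
E
```

```text
time_s: 17.83
position: [0.6157, 0.0637, 0.069]
tool_rot: [[0.0, -0.081, 0.997], [-0.0, 0.997, 0.081], [-1.0, -0.0, 0.0]]
ft_force: [-1.3, -0.4, 6.0]
grip_width: 0.0001
time_s: 18.33
position: [0.6157, 0.0637, 0.0661]
tool_rot: [[0.0, -0.081, 0.997], [-0.0, 0.997, 0.081], [-1.0, -0.0, 0.0]]
ft_force: [-1.3, 0.3, 6.5]
grip_width: 0.0002
[-1.12741415  0.07800743  7.04315963] [0.61573162 0.06366522 0.06613945] [9.32285756e-06 1.27452823e-05 1.16252626e-05]
```

View pics/m9.png

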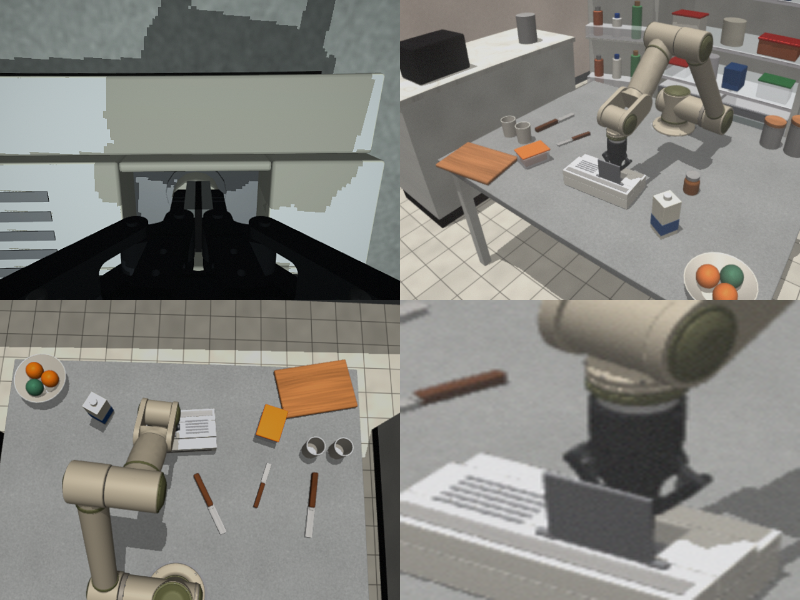

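7.04 N mean force and 10 mm travel agree with half-way. The cover is upright, the knife is on the worktop and the bystanders are where they were. Handing in.

```bash
python3 -c "
from rig import close_job
print(close_job())"
```

```text
the job is handed in; nothing more can be done
None
```

The job is done and handed in at about 19 s of the 72 s: I pried the cover open with the blade, laid the knife back, and the fingertips are holding the key half-way down.

- **Knife:** I used the 190 mm one of the three, measured at 187–189 mm, and laid it back flat where it was lying at the start.
- **Cover:** its top corners in the scene picture fitted about 92°. The last picture, taken with the key pressed, still shows it upright.
- **Key:** the fingertips met it at z ≈ 76 mm with about 3 N. They now hold it at z = 66.1 mm, 10 mm down, with a mean push of 7.0 N, which matches the half-way spring force.
- **Bystanders:** by eye in the last pictures, the jar, tub and carton have not moved.

Two readings were slightly off. The gripper showed 15–16 mm on the 18 mm handle, though the knife held firm. There was also a steady sideways force of about −1.1 N in x while pressing; I took it as friction or sensor offset and did not trace it.

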